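# Hold the front board on a plaster casting box

### The job

Close the open front of the plaster casting box with the long loose board, not the short one: stand it upright on the white base board across the mouth, its ends level with the flanges, and press it squarely and evenly against both black sealing strips. I am going to put the clamps on, so be my third hand: keep a steady push of about 10 N in all (about 5 N on each strip) for five seconds or more, and finish your program while still pressing it there. Do not ram the strips, and leave the wooden pattern in the box, the short board, the tool pot and the clamp where they are.

Things in the scene. Friction and masses are not known exactly. Their poses are not given: they have to be found in the camera images.
- casting_box: Three-sided casting box of 18 mm dark film-faced plywood with pale edges, open towards the robot, on a white base board 12 mm thick (315 x 300 mm), all fixed to the table. Its side boards are 120 mm apart inside; all boards are 80 mm tall, tops 92 mm above the table. Origin on the table straight under the middle of the mouth; x runs into the box (the pressing direction), y to its left, z up
- mouth (a point): Middle of the open mouth, on top of the base board (12 mm above the table), in the plane of the unpressed front faces of the two strips; axes as the box. Base board: waxed, slippery (friction about 0.2), from 100 mm in front of the mouth to 215 mm behind. Front flanges turn outwards, 240 mm wide over all. Inner face of the back board: 168 mm behind the mouth
- seal_left: Black soft rubber sealing strip on the front of the left flange, 8 mm thick, 30 mm wide, 80 mm tall (full height of the boards); its origin is at the foot of the middle of its free face, 90 mm to the left (+y of the box) of the mouth point. It gives 0.5 mm per newton (2.5 mm at 5 N) and is squashed flat at 6 mm
- seal_right: The same strip on the right flange, 90 mm to the right (-y of the box) of the mouth point
- front_board: The long loose board: film-faced plywood, dark faces and pale edges, 240 mm long (its y axis), 18 mm thick (its x axis), 80 mm tall (z up), about 0.24 kg; it starts standing on its long edge on the table, on the left or the right. Both faces are alike. Origin in the middle of its underside
- short_board: The short loose board of the same make, 150 mm long (y), 18 mm thick (x), 80 mm tall, standing on edge on the table on the other side; too short for this box; leave it. Origin in the middle of its underside
- pattern: Turned wooden pattern, round, 74 mm across and 44 mm tall, standing loose on the base board inside the box, its middle 100 to 112 mm behind the mouth. Origin in the middle of its underside
- tool_pot: White pot of modelling tools, 76 mm across, pot 90 mm tall, tools up to 180 mm; on the table beyond the box, on one side. Origin in the middle of its underside
- clamp: Red G-clamp lying flat on the table beyond the box, on the other side, about 120 mm by 65 mm, 20 mm tall. Origin near the middle of its frame, on the table

How it is judged:
By the outcome, as a careful person would: the job done as asked, in the order asked, and still so for the second after the job is handed in, while the arm keeps its last pose, push and grip.
It also fails if it takes over 67 s, if anything falls off the work surface, if the arm or the gripper's body presses on something with over 40 N, if the wrist force passes 120 N, or if a joint passes its speed limit or range.

### The arm

A 7-joint arm with a two-finger parallel gripper is mounted at the origin on the work surface. World frame = base frame: x ahead of the robot, y to its left, z up, the work surface at z = 0. Lengths are in m, angles in rad, forces in N, time in s.
With the tool pointing down it reaches from about 0.425 to 0.825 m from the base axis. Payload 3.6 kg.
Tool frame: the origin (TCP) lies midway between the tips of the shut fingers; the grasp point (between the pads) lies 19 mm behind it (hold_point_z is the distance from the TCP to the grasp point, in m); z points along the fingers, y is the line along which they close (so a half turn about z gives the same grasp; the last joint's range is limited). The gripper opens to 93 mm and grips with 3 to 60 N. Pads are 15 mm wide; open, the fingers measure 128 mm over their backs; the gripper's body (75 mm by 188 mm) begins 65 mm behind the grasp point.
Start: joints at [-1.163, 0.615, -0.013, 1.423, 0.008, 1.103, -0.04], TCP at [0.273, 0.59, 0.219] pointing down, gripper open.
Joint ranges: [-3.12, 3.12], [-0.3, 2.06], [-1.34, 1.32], [0.26, 2.42], [-1.36, 4.5], [0.01, 1.98], [-2.84, 2.84]. Speed limits (rad/s): [2.79, 2.79, 3.14, 3.14, 3.14, 3.14, 3.14].

### API

Orientations are given as [roll, pitch, yaw] about the fixed x, y, z axes, in that order (R = Rz(yaw) Ry(pitch) Rx(roll)).
In Python, from plant import * gives the robot as it stands. The module is installed in compiled form; this text tells all that it offers. Calls block until the motion is done:
- move_to(position, orientation): joint-space move of the TCP to a pose.
- move_l(position, orientation=None, speed=0.15, max_force=None): straight line of the TCP; orientation=None keeps the orientation; speed is the mean speed in m/s. With max_force (N) it stops when the force on the tool has changed by that much, and returns True; else False.
- set_joints(angles): joint-space move.
- gripper_open() and grab(squeeze=None): open the fingers fully, or close them until they stop; squeeze is the grip in N (None keeps the last).
- pause(seconds).
- solve_ik(position, orientation): joint angles nearest the present ones, or None.
- get_image(name): name is "scene" or "side" or "wrist"; returns a dict with "pixels" (420x560x3 uint8, red, green, blue), "fx", "fy", "cx", "cy" (pixels), "view" (4x4, takes a point from world to camera coordinates); the wrist camera has in their place "mount" (4x4, takes a point from camera to tool coordinates, whose origin is the TCP and whose axes are the flange's). Camera axes: x right, y down, z forward; pixel columns grow to the right and rows downward; lengths in m; the calibration is good to about 2 mm. A picture is of the moment at which its call begins: read the wrist's pose just before it. There is no depth.
A pose or a line that the arm cannot do raises IKError and nothing moves.
- close_job(): hands the job in; it is judged then, once.
Readings, each from a call of its own:
- current_time(): time.
- current_joints(): joint angles.
- current_qvel(): joint speeds.
- current_effort(): joint torques, N m.
- current_ee_pos(): TCP position.
- current_eef_rot(): TCP orientation.
- current_ft_force(): force on the tool from outside, world axes, zero at the start.
- current_wrist_torque(): the same for the moment, N m.
- current_gripper_width(): opening from 0.0 (shut) to 1.0 (fully open).
- current_finger_force(): force on a finger pad.
Only numpy, scipy, OpenCV 4.12 (cv2) and the standard library are available. Lean on these libraries where they do the work, as an engineer would, in place of code of your own. Each camera call takes 0.05 s, during which the arm holds its last target. There are 200 camera calls.

## Working session

There is one attempt and no reset: what is moved stays moved. The work goes in short steps, each a Python script; the robot and the scene stay as the last script left them, time stands still between calls to the robot, and variables do not carry over. Pictures are saved under pics/ and viewed, at most 10 in all, crops included, and the job is handed in when it is done.

```bash
mkdir -p pics; python3 - <<'E'
from plant import *
import cv2,numpy as np
for n in("scene","side"):
    d=get_image(n); cv2.imwrite(f"pics/{n}.png",d["pixels"][:,:,::-1]); np.savez(f"{n}.npz",**d); print(n,d["fx"],d["cx"],d["cy"],np.round(np.linalg.inv(d["view"]),3))
print(current_ee_pos(),current_eef_rot(),current_time(),current_joints())
w=get_image("wrist");print(np.round(w["mount"],3),w["fx"])
E
```

```text
scene 463.82776467950043 270.15675190658123 211.67249840571557 [[ 0.129  0.82  -0.557  1.227]
 [ 0.992 -0.114  0.063 -0.092]
 [-0.012 -0.561 -0.828  0.997]
 [ 0.     0.     0.     1.   ]]
side 429.63723422374676 282.4082187640521 209.48904161488588 [[ 0.794 -0.424  0.436  0.067]
 [-0.608 -0.565  0.558 -0.654]
 [ 0.01  -0.708 -0.706  0.873]
 [ 0.     0.     0.     1.   ]]
[0.27288846 0.58916465 0.21763991] [-3.13933179e+00  1.55068712e-05  2.70787725e+00] 0.1 [-1.16349173  0.61577283 -0.01265507  1.42470621  0.00811169  1.10342457
 -0.04041284]
[[ 0.001 -0.971 -0.239  0.066]
 [ 1.     0.001 -0.001 -0.   ]
 [ 0.001 -0.239  0.971 -0.166]
 [ 0.     0.     0.     1.   ]] 333.94575366800933
```

View pics/scene.png

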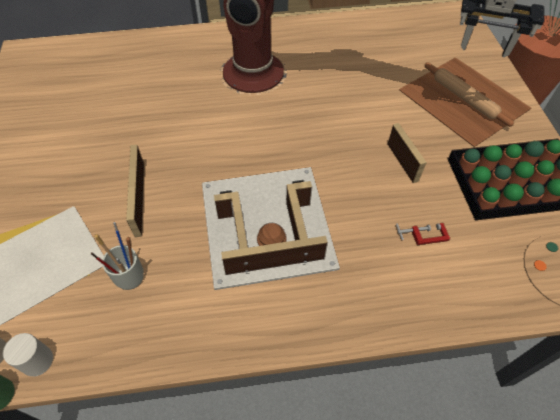

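View pics/side.png

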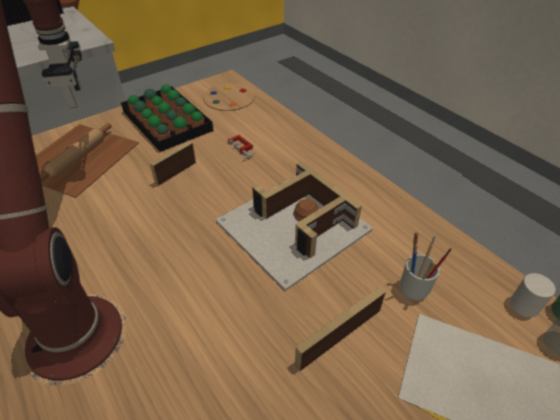

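The long board is on the scene picture's left (around pixel 136,190), so at −y. The short one is at (406,153). The box mouth faces the robot at about (263,195). I'll get coarse positions next.

```bash
cat > h.py <<'E'
import numpy as np,cv2
def cast(K,c2w,uv,z):
    fx,fy,cx,cy=K; uv=np.atleast_2d(uv).astype(float)
    r=np.c_[(uv[:,0]-cx)/fx,(uv[:,1]-cy)/fy,np.ones(len(uv))]@c2w[:3,:3].T
    o=c2w[:3,3]; return (o+r*((z-o[2])/r[:,2])[:,None])[:,:2]
def rect(img,K,c2w,z,x0,x1,y0,y1,s):
    """top view at height z, s px/m; rows: x decreasing downward, cols: y decreasing rightward"""
    fx,fy,cx,cy=K
    H,W=int((x1-x0)*s),int((y0-y1)*-s) if 0 else int((y1-y0)*s)
    P=np.array([[x1,y1,z],[x1,y0,z],[x0,y0,z],[x0,y1,z]]); w2c=np.linalg.inv(c2w)
    c=P@w2c[:3,:3].T+w2c[:3,3]; uv=np.c_[c[:,0]/c[:,2]*fx+cx,c[:,1]/c[:,2]*fy+cy].astype(np.float32)
    M=cv2.getPerspectiveTransform(uv,np.float32([[0,0],[W,0],[W,H],[0,H]]))
    return cv2.warpPerspective(img,M,(W,H))
def load(n):
    d=np.load(n+".npz"); return d["pixels"],[float(d[k]) for k in("fx","fy","cx","cy")],np.linalg.inv(d["view"])
E
python3 - <<'E'
from h import *
for n in("scene","side"):
    im,K,c=load(n); hsv=cv2.cvtColor(im,cv2.COLOR_RGB2HSV)
    m=((hsv[...,1]<45)&(hsv[...,2]>120)).astype(np.uint8)
    k,l,st,ce=cv2.connectedComponentsWithStats(m)
    for i in range(1,k):
        if st[i,4]>800:
            ys,xs=np.where(l==i); p=cast(K,c,np.c_[xs,ys],.012).astype(np.float32)
            r=cv2.minAreaRect(p); print(n,st[i],np.round(cv2.boxPoints(r),3).tolist(),np.round(r[1],3))
    # dark faces/pale edges
    a=rect(im,K,c,.08,.3,.75,-.45,.35,500); cv2.imwrite(f"pics/r_{n}.png",a[:,:,::-1])
a=cv2.imread("pics/r_scene.png");b=cv2.imread("pics/r_side.png")
cv2.imwrite("pics/r.png",np.vstack([a,b])); print(a.shape)
E
```

```text
scene [ 203  168  136  121 7552] [[0.4320000112056732, 0.11100000143051147], [0.4449999928474426, -0.1860000044107437], [0.7609999775886536, -0.17299999296665192], [0.7480000257492065, 0.12399999797344208]] [0.316 0.297]
scene [   0  207  137  118 7153] [[0.4449999928474426, -0.42100000381469727], [0.5450000166893005, -0.7260000109672546], [0.7799999713897705, -0.6489999890327454], [0.6809999942779541, -0.3440000116825104]] [0.248 0.321]
scene [  2 334  41  42 991] [[0.7990000247955322, -0.5740000009536743], [0.8209999799728394, -0.640999972820282], [0.9229999780654907, -0.6079999804496765], [0.9010000228881836, -0.5410000085830688]] [0.107 0.07 ]
side [  61    7   51   43 1054] [[0.4909999966621399, 1.3680000305175781], [0.6340000033378601, 1.3669999837875366], [0.6359999775886536, 1.9140000343322754], [0.49399998784065247, 1.9140000343322754]] [0.547 0.143]
side [   8   22   40   45 1107] [[0.22499999403953552, 1.36899995803833], [0.34700000286102295, 1.3509999513626099], [0.4189999997615814, 1.8320000171661377], [0.29600000381469727, 1.850000023841858]] [0.486 0.124]
side [ 217  201  155   88 5073] [[0.4269999861717224, 0.10599999874830246], [0.4399999976158142, -0.19200000166893005], [0.7509999871253967, -0.17800000309944153], [0.7379999756813049, 0.11900000274181366]] [0.311 0.298]
side [  400   316   160   104 11804] [[0.46299999952316284, -0.5299999713897705], [0.6029999852180481, -0.7860000133514404], [0.7829999923706055, -0.6880000233650208], [0.6420000195503235, -0.4309999942779541]] [0.205 0.292]
(225, 400, 3)
```

View pics/r.png

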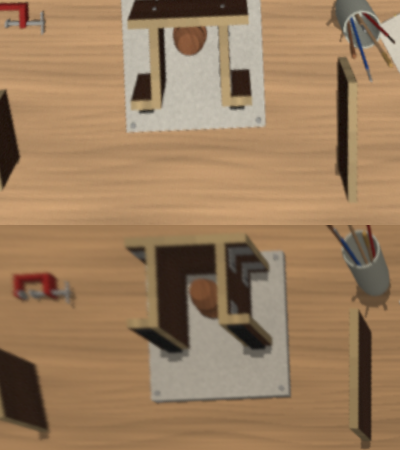

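The box is well seen: mouth at about (0.536, −0.037), yaw about 0.044, and the base measures 316x297 against the given 315x300. The long board is at about (0.457, −0.357), lying roughly along x. I'll refine both with the wrist camera on the way.

```bash
cat >> h.py <<'E'
def wrist(n):
    from plant import get_image,current_ee_pos,current_eef_rot
    from scipy.spatial.transform import Rotation as R
    T=np.eye(4);T[:3,3]=current_ee_pos();T[:3,:3]=R.from_euler("xyz",current_eef_rot()).as_matrix()
    d=get_image("wrist"); c=T@d["mount"]
    np.savez(n+".npz",pixels=d["pixels"],fx=d["fx"],fy=d["fy"],cx=d["cx"],cy=d["cy"],view=np.linalg.inv(c))
    cv2.imwrite(f"pics/{n}.png",d["pixels"][:,:,::-1])
E
python3 - <<'E'
from plant import *; from h import *
pi=np.pi
move_to([.50,-.04,.25],[pi,0,pi/2+.044]); pause(.3); wrist("wbox"); print(current_joints(),current_ee_pos())
move_to([.457,-.35,.25],[pi,0,0]); pause(.3); wrist("wboard"); print(current_joints(),current_ee_pos(),current_eef_rot(),current_time(),current_ft_force())
a=cv2.imread("pics/wbox.png");b=cv2.imread("pics/wboard.png")
cv2.imwrite("pics/w2.png",cv2.resize(np.vstack([a,b]),None,fx=.71,fy=.71,interpolation=cv2.INTER_AREA))
E
```

```text
[-0.27369912  0.37338815  0.43504397  1.80690319 -0.18356986  1.00117008
  0.27891835] [ 0.50002613 -0.03978679  0.2499458 ]
[ 0.10874395  0.5840251   0.84951725  1.61728791 -0.46974947  1.1566646
 -0.50006122] [ 0.45740546 -0.34940119  0.25005826] [-3.14134108e+00 -2.58498421e-04  1.38089287e-03] 4.425 [-0.46471968  0.46905978 -0.24992565]
```

View pics/w2.png

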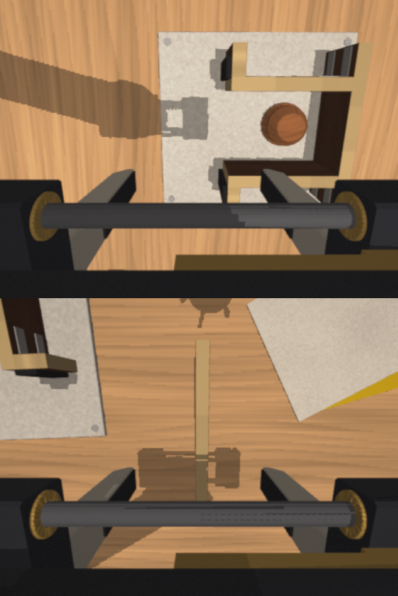

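The wrist views show the box with its pale flange tops at half-scale (240,60) and (233,185), and the long board's top edge from (203,340) down. I'll measure those on planes at z = 0.092 and 0.08.

```bash
python3 - <<'E'
from h import *
im,K,c=load("wboard"); s=2000
b=rect(im,K,c,.08,.44,.62,-.42,-.28,s)
im2,K2,c2=load("wbox")
t=rect(im2,K2,c2,.092,.49,.62,-.18,.12,s)
for n,a in(("b",b),("t",t)):
    cv2.imwrite(f"pics/z{n}.png",a[:,:,::-1])
v=np.zeros((360,900,3),np.uint8); v[:b.shape[0],:b.shape[1]]=b; v[:t.shape[0],290:290+t.shape[1]]=t
cv2.imwrite("pics/z.png",cv2.resize(v[:,:,::-1],(800,320)))
hb=cv2.cvtColor(b,cv2.COLOR_RGB2HSV);ht=cv2.cvtColor(t,cv2.COLOR_RGB2HSV)
for r in(40,100,200,300): print("b",r,[tuple(map(int,hb[r,q])) for q in range(60,240,12)])
print([tuple(map(int,ht[q,120])) for q in range(100,260,12)])
# base board
h2=cv2.cvtColor(im2,cv2.COLOR_RGB2HSV); m=((h2[...,1]<50)&(h2[...,2]>130)).astype(np.uint8)
k,l,st,ce=cv2.connectedComponentsWithStats(m); i=1+np.argmax(st[1:,4]); 
# front edge: leftmost white pixel per row
pts=[(np.where(l[r]==i)[0].min(),r) for r in range(60,235,5) if (l[r]==i).any()]
P=cast(K2,c2,pts,.012); 
vx,vy,x0,y0=cv2.fitLine(P.astype(np.float32),cv2.DIST_HUBER,0,.01,.01).ravel(); print("front edge yaw",np.arctan2(-vx*np.sign(vy),abs(vy)),x0,y0,vx/vy)
cols=range(260,480,5); pts=[(q,np.where(l[:,q]==i)[0].min()) for q in cols if (l[:,q]==i).any()]
P=cast(K2,c2,pts,.012); vx,vy,x0,y0=cv2.fitLine(P.astype(np.float32),cv2.DIST_HUBER,0,.01,.01).ravel(); print("left edge yaw",np.arctan2(vy,vx),x0,y0)
E
```

```text
b 40 [(15, 125, 189), (15, 128, 192), (15, 126, 192), (15, 126, 192), (15, 126, 194), (15, 126, 194), (15, 124, 195), (15, 125, 139), (15, 126, 197), (15, 127, 198), (15, 127, 199), (15, 127, 199), (15, 126, 199), (15, 127, 199), (15, 126, 198)]
b 100 [(15, 126, 193), (15, 126, 192), (15, 128, 192), (15, 126, 192), (15, 127, 191), (15, 126, 193), (16, 117, 172), (18, 111, 188), (18, 111, 188), (16, 120, 170), (15, 126, 194), (15, 126, 194), (15, 126, 194), (15, 127, 195), (15, 126, 195)]
b 200 [(15, 126, 194), (15, 126, 194), (15, 128, 194), (15, 127, 193), (15, 127, 193), (15, 126, 192), (17, 115, 162), (18, 112, 189), (18, 113, 189), (16, 120, 178), (15, 128, 189), (15, 127, 189), (15, 127, 189), (15, 126, 188), (15, 128, 188)]
b 300 [(15, 125, 189), (15, 125, 188), (14, 125, 177), (15, 126, 180), (15, 125, 178), (15, 125, 179), (17, 116, 152), (18, 113, 180), (18, 113, 180), (16, 122, 174), (15, 128, 188), (15, 127, 189), (14, 126, 190), (15, 127, 191), (15, 125, 191)]
[(16, 38, 210), (19, 35, 218), (15, 51, 207), (19, 113, 197), (18, 111, 197), (18, 112, 176), (10, 20, 39), (20, 33, 23), (16, 39, 138), (17, 35, 138), (17, 37, 174), (18, 36, 215), (17, 35, 218), (17, 36, 217)]
front edge yaw 0.04185362 0.4354931 -0.0006296051 -0.041878074
left edge yaw 0.045287326 0.5952741 0.11723684
```

View pics/z.png

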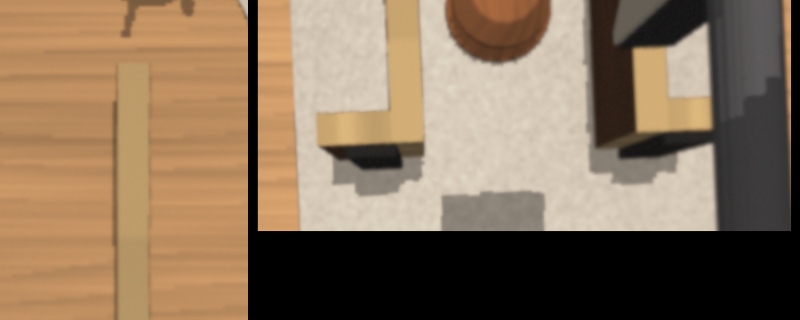

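```bash
cat > m.py <<'E'
from h import *
def pale(a):
    h=cv2.cvtColor(a,cv2.COLOR_RGB2HSV); return (h[...,0]>=17)&(h[...,0]<=21)&(h[...,1]>95)&(h[...,1]<120)&(h[...,2]>140)
def fit(P):
    vx,vy,x,y=cv2.fitLine(np.float32(P),cv2.DIST_HUBER,0,.001,.01).ravel(); return np.array([vx,vy]),np.array([x,y])
E
python3 - <<'E'
from m import *
s=2000
b=rect(*load("wboard"),.08,.44,.62,-.42,-.28,s); m=pale(b)
xy=lambda r,q,x1,y1:(x1-(r+.5)/s,y1-(q+.5)/s)
L=[];R=[];
for r in range(100,350,10):
    q=np.where(m[r,100:200])[0]+100
    if len(q): L.append(xy(r,q.min()-.5,.62,-.28));R.append(xy(r,q.max()+.5,.62,-.28))
(d1,p1),(d2,p2)=fit(L),fit(R); print("board yaws",d1[1]/d1[0],d2[1]/d2[0],p1,p2)
tops=[np.where(m[:,q])[0].min() for q in range(138,162,3)]; print("end x",.62-np.array(tops)/s)
t=rect(*load("wbox"),.092,.49,.62,-.18,.12,s); m=pale(t); F=[]
for q in list(range(75,180,5))+list(range(430,505,5)):
    r=np.where(m[:,q])[0]
    if len(r): F.append(xy(r.max()+.5,q,.62,.12))
F=np.array(F);d,p=fit(F);print("flange yaw",-d[0]/d[1],p,F[0],F[-1])
row=[np.where(m[r,:120])[0].min() for r in range(132,156,4)]; print("left end y",.12-np.array(row)/s)
E
```

```text
board yaws -5.1825975e-07 -0.0050978516 [ 0.51175 -0.346  ] [ 0.50375 -0.3638 ]
end x [0.5845 0.5845 0.5845 0.5845 0.584  0.5845 0.5845 0.5845]
flange yaw 0.042504083 [ 0.54205555 -0.01358333] [0.538   0.08225] [ 0.547   -0.13025]
left end y [0.0865 0.0865 0.0865 0.0865 0.086  0.086 ]
```

```bash
python3 - <<'E'
from plant import *; from h import *
pi=np.pi
move_l([.4645,-.3549,.12],[pi,0,-.0025],speed=.12)
print(move_l([.4645,-.3549,.023],speed=.08,max_force=8),current_ft_force())
grab(40); pause(.3); print(current_gripper_width(),current_finger_force(),current_ft_force(),current_ee_pos())
move_l([.4645,-.3549,.16],speed=.12); pause(.2); print(current_ft_force(),current_wrist_torque())
move_to([.47,-.038,.16],[pi,0,pi/2+.043]); pause(.4)
print(current_joints(),current_ee_pos(),current_eef_rot(),current_ft_force(),current_wrist_torque(),current_time())
wrist("h1"); d=get_image("scene"); np.savez("s1.npz",**d); cv2.imwrite("pics/s1.png",d["pixels"][:,:,::-1])
a=cv2.imread("pics/h1.png");b=cv2.imread("pics/s1.png")
cv2.imwrite("pics/c1.png",cv2.resize(np.hstack([a,b]),(800,300),interpolation=cv2.INTER_AREA))
E
```

```text
False [0.52703575 1.51019222 0.22664317]
0.1927531218848637 40.00004768371582 [-0.1049285  -0.08077575  0.03776012] [ 0.46449802 -0.35485209  0.02299824]
[ 0.32091484 -0.04030257 -3.76853382] [-0.00115553  0.19195167 -0.00125967]
[-0.26162048  0.4470671   0.42020608  2.00646061 -0.26426786  0.74015405
  0.36064881] [ 0.47005164 -0.03844316  0.15993055] [-3.14149376e+00  1.99895201e-04  1.61284279e+00] [-0.5262099  -0.56065655 -3.51310472] [-0.06930719  0.11111827 -0.0146114 ] 11.575
```

View pics/c1.png

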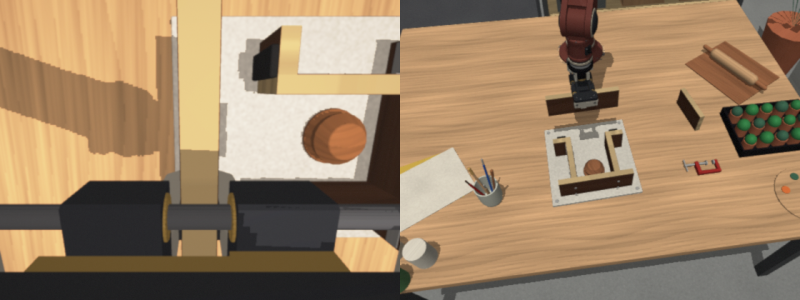

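The wrist view shows the board held squarely, with its bottom about 137 mm up. The scene view shows everything else undisturbed. Next I'll lower it onto the base board in front of the mouth.

```bash
python3 - <<'E'
from plant import *; from h import *
pi=np.pi
o=[pi,0,pi/2+.043]
move_l([.486,-.0372,.16],o,speed=.1)
move_l([.486,-.0372,.042],speed=.08); pause(.3); f0=current_ft_force();print(f0,current_wrist_torque())
print(move_l([.486,-.0372,.031],speed=.01,max_force=3)); print(current_ee_pos(),current_ft_force()-f0,current_time())
pause(.3); print(current_ee_pos(),current_ft_force()-f0)
for n in("scene","side"):
    d=get_image(n); np.savez(n+"2.npz",**d)
    cv2.imwrite(f"pics/{n}2.png",d["pixels"][:,:,::-1])
a=cv2.imread("pics/scene2.png")[150:300,190:350];b=cv2.imread("pics/side2.png")[150:300,210:370]
cv2.imwrite("pics/c2.png",cv2.resize(np.hstack([a,b]),(800,375),interpolation=cv2.INTER_CUBIC))
E
```

```text
[-0.0798416   0.28723195 -2.91887015] [-0.05989888  0.10302304 -0.03205007]
True
[ 0.48602457 -0.03719842  0.03490087] [ 0.43196207 -0.14616797  7.80621007] 14.6417
[ 0.48603458 -0.03719817  0.03492156] [-0.2777237  -0.12138521  8.74801273]
```

View pics/c2.png

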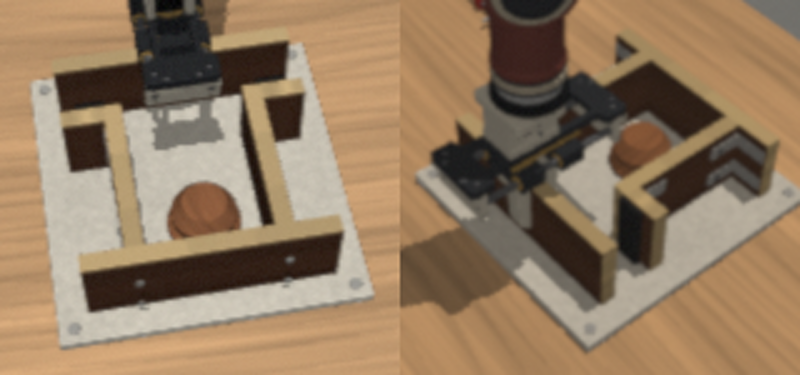

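The board touched down at the predicted height and stands on the base, parallel to the mouth. Before pressing I'll check its ends against the flanges in top views rectified at z = 0.092.

```bash
python3 - <<'E'
from h import *
y=.043; B=np.eye(4); B[:2,:2]=[[np.cos(y),-np.sin(y)],[np.sin(y),np.cos(y)]]; B[:2,3]=[.536,-.035]
o=[]
for n in("scene2","side2"):
    im,K,c=load(n); a=rect(im,K,np.linalg.inv(B)@c,.092,-.08,.04,-.16,.16,2500); cv2.line(a,(100,0),(100,299),(255,0,0),1); cv2.line(a,(700,0),(700,299),(255,0,0),1); o.append(a)
cv2.imwrite("pics/c3.png",np.vstack(o)[:,:,::-1])
E
```

```text
(no output)
```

View pics/c3.png

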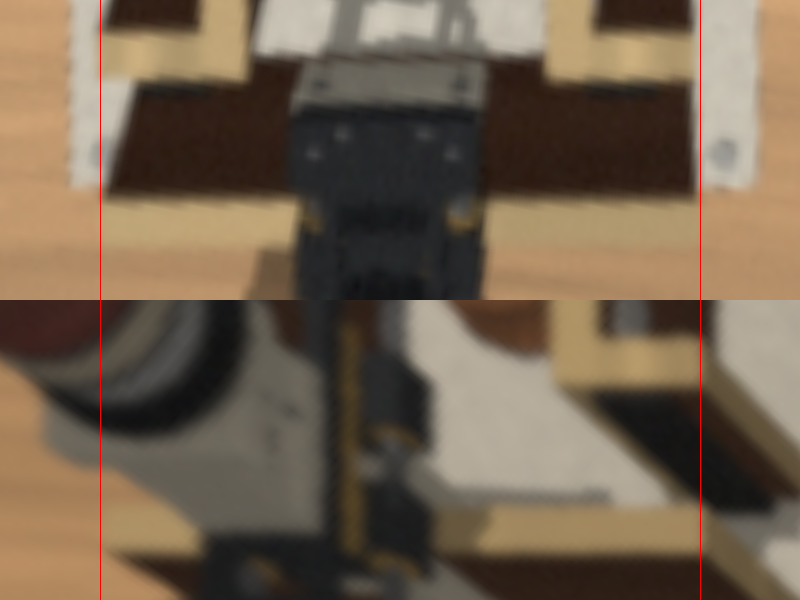

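Ends match the flanges within about 1 mm, and the board is parallel. Next I'll ease the vertical load, slide up to the strips, then press in small force-controlled steps, balancing the moment about the vertical.

```bash
cat > p.py <<'E'
from plant import *; from h import *
pi=np.pi; Y=.043; e=np.array([np.cos(Y),np.sin(Y),0])
def read(k=12):
    F=[];M=[]
    for _ in range(k): pause(.02); F.append(current_ft_force()); M.append(current_wrist_torque())
    return np.mean(F,0),np.mean(M,0)
def go(s,z,dy=0,v=.01): # s: board front face relative to mouth plane
    p=np.array([.536,-.035,z])+e*(s-.009); p[2]=z
    return move_l(p.tolist(),[pi,0,pi/2+Y+dy],speed=v)
E
python3 - <<'E'
from p import *
go(-.041,.0352); print(read())
go(-.041,.0354); print(read())
go(-.008,.0354,v=.03); F,M=read(20); print("base",F,M,current_ee_pos()); np.savez("base.npz",F=F,M=M)
for s in(-.005,-.0035,-.002,-.001,0,.001,.002):
    go(s,.0354); f,m=read(); print(s,round(-(f-F)@e,2),np.round(f-F,2),np.round(m-M,3))
    if -(f-F)@e>3: break
print(current_time())
E
```

```text
(array([-0.11755843, -0.06901666, -1.61742539]), array([-0.13924105,  0.07532746, -0.00175006]))
(array([-0.00739422,  0.10809327, -2.90819579]), array([-0.04906709,  0.04821711,  0.00550791]))
base [ 0.03378698 -0.0499713  -2.9263472 ] [-0.06255825  0.06400754  0.00982235] [ 0.51895851 -0.03575623  0.03541339]
-0.005 0.03 [-0.04  0.17  0.04] [ 0.002 -0.005 -0.015]
-0.0035 -0.06 [ 0.06 -0.03  0.33] [ 0.009  0.015 -0.004]
-0.002 0.16 [-0.16  0.02  0.24] [0.005 0.003 0.006]
-0.001 -0.04 [0.03 0.11 0.11] [-0.004 -0.008 -0.016]
0 0.34 [-0.34  0.09  0.31] [-0.004  0.004 -0.033]
0.001 2.12 [-2.11 -0.17  1.13] [-0.026  0.357 -0.046]
0.002 4.41 [-4.4  -0.28  3.  ] [-0.041  0.826 -0.04 ]
21.0417
```

```bash
python3 - <<'E'
from p import *
b=np.load("base.npz");F,M=b["F"],b["M"]
s,z,dy=.002,.0354,0
for i in range(12):
    f,m=read(); P=-(f-F)@e; r=current_eef_rot(); p=current_ee_pos()
    print(round(s,4),round(z,4),round(dy,4),"P",round(P,2),"Fz",round(f[2]-F[2],2),"M",np.round(m-M,3),"s_act",np.round((p-[.536,-.035,0])@e+.009,4),"z",np.round(p[2],4),"rpy err",np.round([abs(r[0])-pi,r[1],r[2]-pi/2-Y],4))
    if abs(P-10)<.4 and abs(m[2]-M[2])<.05: break
    s+=np.clip((10-P)/3500,-.001,.0008); dy+=np.clip((m[2]-M[2])/40,-.003,.003)
    z+=np.clip((f[2]-F[2]-2)*.00004,-.0001,.0001)
    go(s,z,dy)
np.save("cmd.npy",[s,z,dy]); print(current_time(),current_joints())
wrist("end"); d=get_image("scene"); a=d["pixels"][150:300,190:350,::-1]; g=get_image("side")["pixels"][150:300,210:370,::-1]
cv2.imwrite("pics/c4.png",cv2.resize(np.hstack([a,g]),(800,375),interpolation=cv2.INTER_CUBIC))
E
```

```text
0.002 0.0354 0 P 5.12 Fz 2.99 M [-0.054  0.934 -0.056] s_act 0.0013 z 0.0353 rpy err [-0.0014 -0.0002 -0.0002]
0.0028 0.0354 -0.0014 P 6.02 Fz 3.82 M [-0.094  1.086  0.003] s_act 0.0015 z 0.0353 rpy err [-0.0026 -0.0004 -0.0012]
0.0036 0.0355 -0.0013 P 6.95 Fz 4.64 M [-0.117  1.218 -0.011] s_act 0.0017 z 0.0353 rpy err [-0.0037 -0.0006 -0.0013]
0.0044 0.0356 -0.0016 P 7.65 Fz 4.81 M [-0.182  1.378  0.015] s_act 0.0019 z 0.0353 rpy err [-0.0049 -0.0007 -0.0015]
0.0051 0.0357 -0.0013 P 8.47 Fz 5.14 M [-0.218  1.517  0.022] s_act 0.002 z 0.0353 rpy err [-0.006  -0.0008 -0.0012]
0.0055 0.0358 -0.0007 P 8.96 Fz 4.89 M [-0.259  1.559  0.003] s_act 0.0021 z 0.0353 rpy err [-0.0068 -0.001  -0.0008]
0.0058 0.0359 -0.0006 P 8.94 Fz 4.98 M [-0.274  1.61  -0.008] s_act 0.0021 z 0.0353 rpy err [-0.0072 -0.0009 -0.0007]
0.0061 0.036 -0.0008 P 9.4 Fz 4.43 M [-0.287  1.667 -0.018] s_act 0.0022 z 0.0353 rpy err [-0.0077 -0.001  -0.0009]
0.0063 0.0361 -0.0012 P 9.64 Fz 4.14 M [-0.311  1.685  0.014] s_act 0.0022 z 0.0353 rpy err [-0.0082 -0.001  -0.0013]
24.8417 [-0.16992297  0.71339814  0.30358423  1.94677    -0.38641017  0.54627308
  0.44059731]
```

View pics/c4.png

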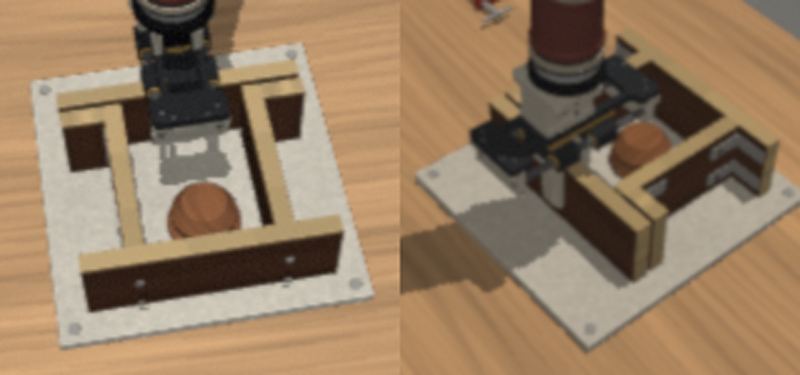

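Both views show the board across the mouth, with its ends level with the flanges and nothing disturbed. The push has sagged the tool by 0.008 rad, so I'll trim out that tilt, bring the push to 10 N and hold.

```bash
python3 - <<'E'
from p import *
from scipy.spatial.transform import Rotation as R
b=np.load("base.npz");F,M=b["F"],b["M"]
s,z,dy=np.load("cmd.npy"); n=np.array([-np.sin(Y),np.cos(Y),0])
c=R.from_euler("xyz",[pi,0,pi/2+Y+dy]); t=0.; lat=0.
def st():
    f,m=read(15); P=-(f-F)@e; Ra=R.from_euler("xyz",current_eef_rot()); up=-Ra.as_matrix()[:,2]; p=current_ee_pos()-[.536,-.035,0]
    tilt=up@e   # + : top leans into box
    print(np.round([s*1e3,z*1e3],2),"P %.2f Fz %.2f Mz %.3f tilt %.4f roll %.4f lat %.4f"%(P,f[2]-F[2],m[2]-M[2],tilt,up@n,p@n),np.round(m-M,2)); return P,f[2]-F[2],m[2]-M[2],tilt
P,fz,mz,tilt=st()
for i in range(10):
    if abs(P-10)<.35 and abs(mz)<.05 and abs(tilt)<.001 and fz<5.5: break
    t-=np.clip(tilt,-.003,.003); s+=np.clip((10-P)/3500,-.0006,.0004); dy+=np.clip(mz/40,-.002,.002)*.7
    z+=np.clip((fz-3)*.00004,-.0001,.0001)
    q=R.from_rotvec(n*t)*R.from_euler("xyz",[pi,0,pi/2+Y+dy])   # rotation +n tips top toward +e
    p=np.array([.536,-.035,z])+e*(s-.009); p[2]=z
    move_l(p.tolist(),q.as_euler("xyz").tolist(),speed=.005)
    P,fz,mz,tilt=st()
print(current_time())
pause(2.5); st(); pause(2.5); st(); print(current_time(),current_gripper_width())
E
```

```text
[ 6.28 36.11] P 9.55 Fz 4.51 Mz 0.002 tilt 0.0081 roll -0.0010 lat 0.0001 [-0.29  1.68  0.  ]
[ 6.41 36.17] P 9.50 Fz 3.63 Mz 0.023 tilt 0.0052 roll -0.0010 lat 0.0001 [-0.31  1.67  0.02]
[ 6.55 36.19] P 9.36 Fz 3.81 Mz -0.011 tilt 0.0024 roll -0.0011 lat 0.0001 [-0.35  1.76 -0.01]
[ 6.73 36.23] P 8.82 Fz 4.04 Mz -0.001 tilt 0.0007 roll -0.0011 lat 0.0001 [-0.39  1.96 -0.  ]
[ 7.07 36.27] P 9.27 Fz 4.19 Mz 0.002 tilt 0.0005 roll -0.0012 lat 0.0000 [-0.44  2.05  0.  ]
[ 7.28 36.32] P 9.45 Fz 4.05 Mz -0.013 tilt 0.0004 roll -0.0012 lat 0.0001 [-0.45  2.13 -0.01]
[ 7.44 36.36] P 9.52 Fz 4.09 Mz -0.008 tilt 0.0002 roll -0.0012 lat 0.0000 [-0.47  2.16 -0.01]
[ 7.57 36.4 ] P 9.70 Fz 4.04 Mz 0.008 tilt 0.0003 roll -0.0013 lat 0.0001 [-0.47  2.18  0.01]
28.7417
[ 7.57 36.4 ] P 9.74 Fz 4.10 Mz -0.006 tilt 0.0002 roll -0.0013 lat 0.0001 [-0.46  2.18 -0.01]
[ 7.57 36.4 ] P 9.68 Fz 4.06 Mz 0.004 tilt 0.0003 roll -0.0013 lat 0.0001 [-0.48  2.17  0.  ]
34.2417 0.18835378939478667
```

The push is steady at 9.7 N and even. The pitching moment rose while I trimmed, so I'll check whether the board has tilted in the fingers by comparing its top edges in the wrist view before and now.

```bash
python3 - <<'E'
from p import *
wrist("now")
print("s_act",(current_ee_pos()-[.536,-.035,0])@e+.009, current_ee_pos(), current_finger_force())
for n in("h1","end","now"):
    g=cv2.GaussianBlur(cv2.imread(f"pics/{n}.png"),(3,3),0); h=cv2.cvtColor(g,cv2.COLOR_BGR2HSV)
    out=[]
    for r in(20,60,100,140,180):
        row=g[r,220:360].astype(float); out.append([r]+[tuple(map(int,h[r,q])) for q in ()])
        d=np.abs(np.diff(row,axis=0)).sum(1); pk=[q for q in range(1,len(d)-1) if d[q]>30 and d[q]>=d[q-1] and d[q]>d[q+1]]
        out[-1]+= [round(220+q+.5+ (d[q+1]-d[q-1])/(2*(2*d[q]-d[q-1]-d[q+1]+1e-9)),1) for q in pk]
    print(n,out)
a=np.hstack([cv2.imread(f"pics/{n}.png")[:260,140:430] for n in("h1","now")]); cv2.imwrite("pics/c5.png",cv2.resize(a,(800,358)))
E
```

```text
s_act 0.0024154169186249427 [ 0.52941893 -0.03522325  0.03526657] 40.00002980232239
h1 [[20, np.float64(246.2), np.float64(248.7), np.float64(308.4), np.float64(310.9)], [60, np.float64(240.7), np.float64(249.0), np.float64(307.4), np.float64(309.7), np.float64(343.9)], [100, np.float64(241.6), np.float64(249.8), np.float64(306.6), np.float64(308.8), np.float64(334.7), np.float64(353.2)], [140, np.float64(242.5), np.float64(250.7), np.float64(307.9)], [180, np.float64(251.6), np.float64(305.5), np.float64(315.4)]]
end [[20, np.float64(227.9), np.float64(245.9), np.float64(247.8), np.float64(309.3), np.float64(326.2)], [60, np.float64(228.0), np.float64(248.7), np.float64(308.4), np.float64(325.1)], [100, np.float64(231.9), np.float64(249.6), np.float64(307.8), np.float64(312.1), np.float64(323.7)], [140, np.float64(231.9), np.float64(250.6), np.float64(305.6), np.float64(307.8)], [180, np.float64(251.4), np.float64(305.5)]]
now [[20, np.float64(226.9), np.float64(247.9), np.float64(309.3), np.float64(326.9)], [60, np.float64(227.0), np.float64(248.8), np.float64(308.5), np.float64(325.6)], [100, np.float64(227.0), np.float64(249.7), np.float64(307.8), np.float64(312.3), np.float64(324.4)], [140, np.float64(230.9), np.float64(250.6), np.float64(305.6), np.float64(307.8)], [180, np.float64(251.4), np.float64(305.5)]]
```

View pics/c5.png

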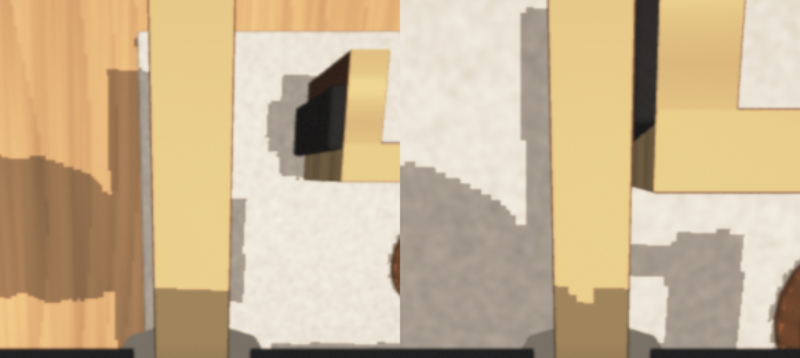

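The board's top edges sit where they were at the grasp (within 0.3 px), so it's upright in the fingers. The strips are pressed in 2.4 mm, which matches about 9.7 N. It has held for over five seconds, so I'll hand it in.

```bash
python3 - <<'E'
from p import *
b=np.load("base.npz"); pause(.5); f,m=read(); print(-(f-b["F"])@e,current_time()); print(close_job())
E
```

```text
9.588352918812138 34.9917
the job is handed in; nothing more can be done
None
```

The long board stands upright on the base across the mouth, with its ends level with the flanges to about 1 mm, and the arm is still pressing it squarely and evenly on both strips at about 9.6 N, held for over 6 s; handed in at about 35 s.

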